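# Cap the flushed roast tin, then lift off the outer lid

## Task

Flush and cover the roast tin: first press the sprung nozzle cap of the gas bottle beside it fully down for a moment and let it spring back up, then pick up the nested pair of lids by the inner lid's tall wooden knob, lower them together without dropping them until the pair is fully seated on the tin, and let go. Now take the outer lid by its wide wooden collar and lift it alone, straight up, about 10 cm, leaving the vented inner lid seated undisturbed, and finish while still holding the outer lid level up there in the gripper. Keep the two lids together until they sit on the tin, and do not shift the bowl, the jebena or the colander.

Things in the scene. Friction and masses are not known exactly. Their poses are not given: they have to be found in the camera images.
- tin_mouth (a point): centre of the open mouth of the fixed steel tin, in the plane of its rim, about 100 mm above the board. The tin is round: outer diameter 100 mm, inner 92 mm, 90 mm deep, and stands with the gas bottle on one steel tray 6 mm thick, bolted down; the bottle's axis is 135 mm from the tin's, along this point's +y axis (z is up)
- nozzle_top (a point): centre of the top face of the bottle's black round nozzle cap (34 mm diameter, 18 mm tall, short spout towards the tin), about 159 mm above the board with the cap up. The aluminium bottle (52 mm diameter) is fixed. Press the cap straight down from above with shut fingers
- nozzle (a joint): travel of the nozzle cap in m: 0 = up, 0.008 = fully down against its stop. A spring returns it; about 3 N starts it moving and about 8 N takes it fully down (pressed fully counts from 0.006, held there 0.2 s)
- inner_lid: loose aluminium inner lid, 0.1 to 0.2 kg. Origin: centre of its plug's underside; z up. Plug tapers from 76 mm diameter to 87 mm at 16 mm up; then a 100 mm flange, 16 to 20 mm up, with vent holes. Seated, the flange rests on the tin's rim (origin 16 mm below the rim plane; 2.5 mm side play). Starts on a fixed round wooden rest, 30 mm high, 68 mm wide at its top, 96 mm at the foot
- knob_top (a point): top centre of the inner lid's upright round wooden knob post, 18 mm diameter, 80 mm above the inner lid's origin. It passes up through the outer lid and stands 28 mm above the outer lid's collar; gripping this part lifts both lids together. At its foot a 25 mm boss (20 to 28 mm above the origin) centres the outer lid
- outer_lid: loose steel outer lid, 0.1 to 0.2 kg, lying over the inner lid with the post through its 28 mm hole. Origin: centre of its flat deck's underside, z up; nested, 20 mm above the inner lid's origin. Deck 116 mm diameter, 4 mm thick; a 3 mm thick skirt hangs 14 mm below it. It must rise over 75 mm for the skirt to clear the post's top
- collar_top (a point): centre of the top of the outer lid's round wooden collar (48 mm outer diameter, around the hole), 32 mm above the outer lid's origin, 28 mm above the deck's top face. Gripping the collar from above, the post between the fingers, lifts the outer lid alone; the post slides freely through it
- bowl: bystander: small green glass bowl, 100 mm diameter, 45 mm high; origin centre of its underside; leave it alone
- jebena: bystander: terracotta jebena coffee pot, 132 mm diameter, 185 mm high; origin centre of its underside; leave it alone
- colander: bystander: steel cooling colander, 196 mm diameter, 70 mm high; origin centre of its underside; leave it alone

How it is judged:
By the outcome, as a careful person would: the job done as asked, in the order asked, and still so for the second after the job is handed in, while the arm keeps its last pose, push and grip.
It also fails if it takes over 64 s, if anything falls off the work surface, if the arm or the gripper's body presses on something with over 40 N, if the wrist force passes 120 N, or if a joint passes its speed limit or range.

## Robot

A 7-joint arm with a two-finger parallel gripper is mounted at the origin on the work surface. World frame = base frame: x ahead of the robot, y to its left, z up, the work surface at z = 0. Lengths are in m, angles in rad, forces in N, time in s.
With the tool pointing down it reaches from about 0.35 to 0.775 m from the base axis. Payload 3.1 kg.
Tool frame: the origin (TCP) lies between the finger pads; the fingertips stand 25 mm ahead of it and the grasp point (between the pads) lies 6 mm ahead of it; z points along the fingers, y is the direction in which the jaws open and shut (so a half turn about z gives the same grasp; the last joint's range is limited). The gripper opens to 85 mm and grips with 20 to 120 N. Pads are 22 mm wide; open, the fingers measure 114 mm over their backs; the gripper's body (76 mm by 85 mm) begins 54 mm behind the grasp point. The pads swing forward as they close: fully open they stand 13 mm farther back than shut.
Start: joints at [1.132, 0.311, 0.014, 1.512, -0.004, 1.319, -0.027], TCP at [0.213, -0.507, 0.256] pointing down, gripper open.
Joint ranges: [-2.7, 2.7], [-0.3, 1.91], [-1.27, 1.3], [0.12, 2.57], [-1.44, 4.58], [0.2, 2.03], [-3.05, 3.05]. Speed limits (rad/s): [2.79, 2.79, 3.14, 3.14, 3.14, 3.14, 3.14].

## Interface

Orientations are given as a rotation vector (axis times angle).
In Python, from cell import manip, viewer, order, nets gives the robot as it stands. The module is installed in compiled form; this text tells all that it offers.
- The arm moves only by the tool jog_arm, never from a script. Its argument "series" is a list of rows, each an object of numbers: "tx", "ty", "tz": the shift along the world's x, y, z in m; "wx", "wy", "wz": the turn, a rotation vector about the world's x, y, z in degrees; "jaw": the gripper's target within -1 to 1 (fully open at 1, half-way at 0, shut at -1). In form: [{"tx": .., "ty": .., "tz": .., "wx": .., "wy": .., "wz": .., "jaw": ..}, ...]. A call has 1 to 12 rows; each row is the pose to reach, as a shift and turn from the pose measured when the call began; what a row does not reach only later rows make up. A row lasts 1/10 s, in which the tool goes at most 50 mm and 8.59 degrees, less where a joint would pass 70% of its speed; a pose out of reach is approached as far as the arm can. A call with a gripper value outside its range is refused whole. The fingers move at their own pace and stop on an object; "grip_force" is the grip in N (left out, the last holds). Time passes only in rows, so rows that repeat a pose let the fingers close. It gives the time, the measured TCP pose, the force and the opening at its end, in the units of the state.
- manip.get_obs(): the state, without advancing time (a new reading comes with each control period).
- viewer.camera(name): name is "side" or "top"; returns (picture, depth): 480x640x3 uint8, blue, green, red; 480x640 float32, m along the optical axis (not along the pixel's ray), 0 where there is no reading.
- viewer.camera_model(name): a dict with "fx", "fy", "cx", "cy" (pixels), "cam_to_world" (4x4, takes a point from camera to world coordinates). Camera axes: x right, y down, z forward; pixel columns grow to the right and rows downward; lengths in m; the calibration is good to about 2 mm. A picture is of the moment at which its call begins. camera_model takes no time and is no camera call.
- order.sign_off(): hands the job in, once; it reports no verdict.
Trained networks look in the newest picture that a camera, given by its name, has taken for a name from the list of things; names that differ only in an ending like _2 or _b are one class to them, and where a whole thing is asked for, a point or a joint stands for the part that bears it (a point fixed in the world has none). Each returns a list of dicts, best first, with "p" (0 to 1); they miss things now and then, are a little off and sometimes report something else, mostly with a low value. They report only what shows in the picture. A call takes as long as a camera call.
- nets.regions_of(camera, label): "pixels" (480x640 bool, what is visible of it) and "rect" ([left, top, right, bottom] in pixels, round what is visible of it).
The state is a dict: "time_s": time; "qpos": joint angles; "qvel": joint speeds; "joint_torque": joint torques, N m; "position": TCP position; "eef_rot": TCP orientation; "ft_force": force on the tool from outside, world axes, zero at the start; "ft_torque": the same for the moment, N m; "gripper_width": finger opening in m.
Only numpy, scipy, OpenCV 4.12 (cv2) and the standard library are available. Lean on these libraries where they do the work, as an engineer would, in place of code of your own. Each camera call takes 0.05 s, during which the arm holds its last target.

## Working session

There is one attempt and no reset: what is moved stays moved. The work goes in short steps, Python scripts to look and compute and a tool call to move; the robot and the scene stay as the last step left them, time stands still between calls to the robot, and variables do not carry over. Pictures are saved under pics/ and viewed, and the job is handed in when it is done.

Besides the shell and the picture viewer there is one more tool, called after "Request:" as a command line: name --argument value ..., lists and objects as JSON in quotes. jog_arm: Moves the arm, as the interface text tells. Its arguments: {"type":"object","properties":{"series":{"type":"array","items":{"type":"object","properties":{"tx":{"type":"number"},"ty":{"type":"number"},"tz":{"type":"number"},"wx":{"type":"number"},"wy":{"type":"number"},"wz":{"type":"number"},"jaw":{"type":"number"}}}},"grip_force":{"type":"number"}},"required":["series"]}

```bash
mkdir -p pics; cat > h.py <<'E'
import numpy as np, cv2
from cell import manip, viewer, order, nets
def w(name,d,mask=None):
    m=viewer.camera_model(name); T=np.array(m["cam_to_world"])
    v,u=np.nonzero((d>0)&(mask if mask is not None else True))
    z=d[v,u]; P=np.c_[(u-m["cx"])/m["fx"]*z,(v-m["cy"])/m["fy"]*z,z]
    return P@T[:3,:3].T+T[:3,3],u,v
def obs():
    o=manip.get_obs()
    print({k:np.round(o[k],4).tolist() for k in ("time_s","position","eef_rot","ft_force","gripper_width","qpos")})
E
python3 - <<'E'
from h import *
obs()
for c in("side","top"):
    p,d=viewer.camera(c); cv2.imwrite(f"pics/{c}0.png",p); np.save(f"{c}0.npy",d)
    m=viewer.camera_model(c);print(c,m["fx"],np.round(m["cam_to_world"],3).tolist())
obs()
E
```

```text
{'time_s': 0.0, 'position': [0.2123, -0.5066, 0.2552], 'eef_rot': [-3.0777, -0.6189, 0.0009], 'ft_force': [-0.4345, 0.6458, -0.3447], 'gripper_width': 0.0851, 'qpos': [1.1323, 0.3117, 0.014, 1.513, -0.0044, 1.3192, -0.0272]}
side 446.40080752907664 [[-0.911, -0.247, 0.33, 0.189], [-0.412, 0.538, -0.735, 0.938], [0.004, -0.806, -0.592, 0.885], [0.0, 0.0, 0.0, 1.0]]
top 452.11821156455767 [[0.024, -0.987, 0.157, 0.396], [-1.0, -0.024, 0.003, 0.003], [0.001, -0.157, -0.988, 1.242], [0.0, 0.0, 0.0, 1.0]]
{'time_s': 0.1, 'position': [0.2123, -0.5067, 0.2553], 'eef_rot': [-3.0779, -0.619, 0.0008], 'ft_force': [0.1666, 0.1006, 0.3446], 'gripper_width': 0.0855, 'qpos': [1.1323, 0.3117, 0.014, 1.5129, -0.0044, 1.3192, -0.0272]}
```

View pics/side0.png

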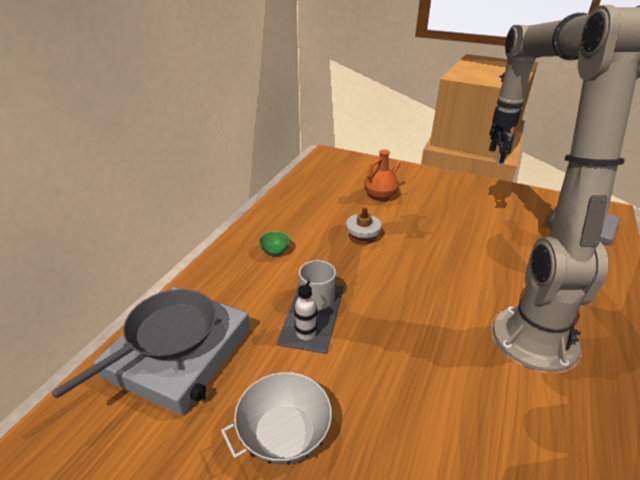

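View pics/top0.png

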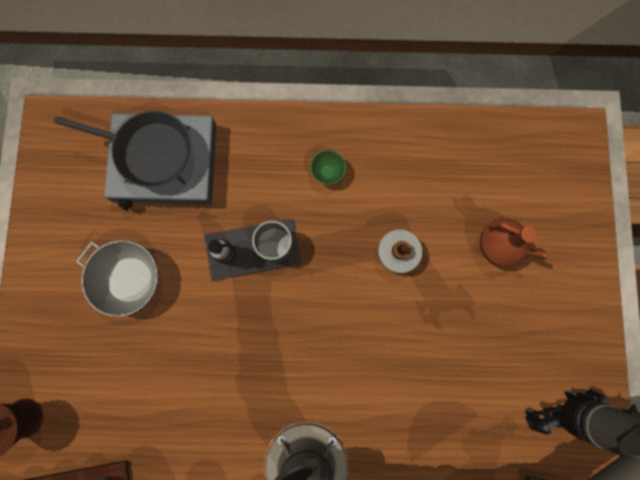

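The side view shows the bottle at about (305,310), the tin at (318,285), the lids at (364,225), the bowl at (274,243) and the jebena at (382,175). The top view shows the cap at (219,247), the tin at (272,240), the lids at (400,252), the jebena at (507,243), the bowl at (328,168) and the colander at (120,278). Next I'll measure positions from the depth images.

```bash
cat > m.py <<'E'
from h import *
from scipy.optimize import least_squares
def circ(xy):
    c0=np.median(xy,0)
    r=least_squares(lambda q:np.hypot(xy[:,0]-q[0],xy[:,1]-q[1])-q[2],[*c0,0.03],loss="soft_l1",f_scale=0.002)
    return r.x
E
python3 - <<'E'
from m import *
for c in("top","side"):
    d=np.load(f"{c}0.npy")
    P,u,v=w(c,d)
    boxes={"top":{"tin":(245,215,300,268),"cap":(200,230,238,270),"lid":(370,225,430,280)},
           "side":{"tin":(295,258,340,320),"cap":(290,280,322,345),"lid":(340,200,390,250)}}[c]
    for k,(a,b,e,f) in boxes.items():
        s=(u>=a)&(u<e)&(v>=b)&(v<f); Q=P[s]
        h,ed=np.histogram(Q[:,2],bins=np.arange(-0.02,0.2,0.005))
        print(c,k,[(round(float(x),3),int(n)) for x,n in zip(ed,h) if n>2])
        bands={"tin":[(.092,.108)],"cap":[(.152,.168),(.135,.152)],"lid":[(.103,.118),(.074,.09),(.045,.06)]}[k]
        for lo,hi in bands:
            R=Q[(Q[:,2]>lo)&(Q[:,2]<hi)]
            if len(R)>4: print("   ",lo,len(R),"mean",R.mean(0).round(4),"minmax",R.min(0).round(3),R.max(0).round(3),"circ",circ(R[:,:2]).round(4))
for lab in ["inner_lid","outer_lid","nozzle_top","bowl","jebena","colander"]:
    for r in nets.regions_of("top",lab)[:2]: print(lab,round(r["p"],2),r["rect"])
E
```

```text
top tin [(-0.01, 12), (-0.005, 297), (0.0, 624), (0.005, 975), (0.01, 416), (0.015, 46), (0.02, 19), (0.025, 20), (0.03, 23), (0.035, 23), (0.04, 22), (0.045, 20), (0.05, 28), (0.055, 24), (0.06, 21), (0.065, 19), (0.07, 20), (0.075, 30), (0.08, 29), (0.085, 18), (0.09, 23), (0.095, 112), (0.1, 87)]
    0.092 213 mean [0.5707 0.1033 0.0992] minmax [0.521 0.053 0.092] [0.62  0.151 0.105] circ [0.5699 0.1021 0.0476]
top cap [(-0.01, 6), (-0.005, 159), (0.0, 369), (0.005, 416), (0.01, 47), (0.03, 8), (0.035, 3), (0.04, 26), (0.045, 27), (0.05, 3), (0.055, 7), (0.08, 6), (0.085, 7), (0.09, 43), (0.095, 26), (0.1, 6), (0.105, 30), (0.11, 37), (0.115, 49), (0.12, 40), (0.145, 10), (0.15, 27), (0.155, 110), (0.16, 44)]
    0.152 169 mean [0.5421 0.2313 0.1586] minmax [0.526 0.199 0.152] [0.558 0.251 0.164] circ [0.542  0.2318 0.0125]
    0.135 24 mean [0.5404 0.2166 0.149 ] minmax [0.525 0.199 0.143] [0.552 0.239 0.152] circ [59.9758 52.8043 79.3607]
top lid [(-0.01, 45), (-0.005, 883), (0.0, 810), (0.005, 32), (0.035, 9), (0.04, 17), (0.045, 85), (0.05, 777), (0.055, 337), (0.06, 16), (0.0
[... 2002 characters left out ...]
5564 -0.2336  0.1077] minmax [ 0.549 -0.244  0.103] [ 0.566 -0.223  0.112] circ [ 0.5571 -0.2354  0.0071]
    0.074 97 mean [ 0.5547 -0.2288  0.0811] minmax [ 0.533 -0.255  0.074] [ 0.58  -0.209  0.09 ] circ [ 0.5564 -0.2341  0.0189]
    0.045 451 mean [ 0.5532 -0.2197  0.0535] minmax [ 0.499 -0.295  0.045] [ 0.614 -0.176  0.06 ] circ [ 0.5578 -0.2359  0.0468]
inner_lid 0.62 [396.2, 244.8, 407.9, 253.5]
outer_lid 0.76 [377.6, 228.8, 420.4, 277.1]
nozzle_top 0.46 [76.4, 239.2, 158.2, 316.8]
nozzle_top 0.45 [206.5, 237.7, 231.1, 256.3]
bowl 0.71 [310.4, 151.6, 344.7, 185.0]
bowl 0.61 [206.8, 239.6, 229.1, 253.8]
jebena 0.61 [481.5, 217.7, 546.8, 265.8]
colander 0.85 [79.3, 240.8, 159.7, 315.0]
```

The two cameras agree:

| Thing | x, y (m) | Height (m) |
|---|---|---|
| Cap | 0.542, 0.234 | top 0.159 |
| Tin | 0.5705, 0.102 | rim 0.100 |
| Knob | 0.556, -0.2345 | top 0.110 |

The cap-to-tin distance comes out at 135 mm, as specified. I'll go to the nozzle, turning the jaws radial and shutting them on the way.

Request:
jog_arm --grip_force 20 --series '[{"tx": 0.01,"ty": 0.022,"tz": 0,"wz": 4,"jaw": -1},{"tx": 0.028,"ty": 0.063,"tz": 0,"wz": 11,"jaw": -1},{"tx": 0.046,"ty": 0.104,"tz": 0,"wz": 18,"jaw": -1},{"tx": 0.065,"ty": 0.146,"tz": 0,"wz": 25,"jaw": -1},{"tx": 0.084,"ty": 0.188,"tz": 0,"wz": 32,"jaw": -1},{"tx": 0.103,"ty": 0.23,"tz": 0,"wz": 39,"jaw": -1},{"tx": 0.122,"ty": 0.272,"tz": 0,"wz": 46,"jaw": -1},{"tx": 0.141,"ty": 0.314,"tz": 0,"wz": 53,"jaw": -1},{"tx": 0.16,"ty": 0.356,"tz": 0,"wz": 60,"jaw": -1},{"tx": 0.178,"ty": 0.398,"tz": 0,"wz": 67,"jaw": -1},{"tx": 0.196,"ty": 0.438,"tz": 0,"wz": 73,"jaw": -1},{"tx": 0.206,"ty": 0.46,"tz": 0,"wz": 75,"jaw": -1}]'

```text
invalid input
```

Request:
jog_arm --series '[{"tx": 0.01,"ty": 0.022,"tz": 0.0,"wx": 0.0,"wy": 0.0,"wz": 4.0,"jaw": -1.0},{"tx": 0.028,"ty": 0.063,"tz": 0.0,"wx": 0.0,"wy": 0.0,"wz": 11.0,"jaw": -1.0},{"tx": 0.046,"ty": 0.104,"tz": 0.0,"wx": 0.0,"wy": 0.0,"wz": 18.0,"jaw": -1.0},{"tx": 0.065,"ty": 0.146,"tz": 0.0,"wx": 0.0,"wy": 0.0,"wz": 25.0,"jaw": -1.0},{"tx": 0.084,"ty": 0.188,"tz": 0.0,"wx": 0.0,"wy": 0.0,"wz": 32.0,"jaw": -1.0},{"tx": 0.103,"ty": 0.23,"tz": 0.0,"wx": 0.0,"wy": 0.0,"wz": 39.0,"jaw": -1.0},{"tx": 0.122,"ty": 0.272,"tz": 0.0,"wx": 0.0,"wy": 0.0,"wz": 46.0,"jaw": -1.0},{"tx": 0.141,"ty": 0.314,"tz": 0.0,"wx": 0.0,"wy": 0.0,"wz": 53.0,"jaw": -1.0},{"tx": 0.16,"ty": 0.356,"tz": 0.0,"wx": 0.0,"wy": 0.0,"wz": 60.0,"jaw": -1.0},{"tx": 0.178,"ty": 0.398,"tz": 0.0,"wx": 0.0,"wy": 0.0,"wz": 67.0,"jaw": -1.0},{"tx": 0.196,"ty": 0.438,"tz": 0.0,"wx": 0.0,"wy": 0.0,"wz": 73.0,"jaw": -1.0},{"tx": 0.206,"ty": 0.46,"tz": 0.0,"wx": 0.0,"wy": 0.0,"wz": 75.0,"jaw": -1.0}]' --grip_force 30

```text
time_s: 1.6
position: [0.4196, -0.0429, 0.2567]
eef_rot: [2.057, 2.374, 0.003]
ft_force: [-0.1, -0.2, -0.3]
gripper_width: 0.0001
```

Request:
jog_arm --series '[{"tx": 0.01,"ty": 0.023,"tz": 0.0,"wx": 0.0,"wy": 0.0,"wz": 0.0,"jaw": -1.0},{"tx": 0.028,"ty": 0.063,"tz": 0.0,"wx": 0.0,"wy": 0.0,"wz": 0.0,"jaw": -1.0},{"tx": 0.046,"ty": 0.104,"tz": 0.0,"wx": 0.0,"wy": 0.0,"wz": 0.0,"jaw": -1.0},{"tx": 0.065,"ty": 0.146,"tz": 0.0,"wx": 0.0,"wy": 0.0,"wz": 0.0,"jaw": -1.0},{"tx": 0.084,"ty": 0.189,"tz": 0.0,"wx": 0.0,"wy": 0.0,"wz": 0.0,"jaw": -1.0},{"tx": 0.102,"ty": 0.231,"tz": 0.0,"wx": 0.0,"wy": 0.0,"wz": 0.0,"jaw": -1.0},{"tx": 0.116,"ty": 0.262,"tz": -0.01,"wx": 0.0,"wy": 0.0,"wz": 0.0,"jaw": -1.0},{"tx": 0.1224,"ty": 0.2769,"tz": -0.03,"wx": 0.0,"wy": 0.0,"wz": 0.0,"jaw": -1.0},{"tx": 0.1224,"ty": 0.2769,"tz": -0.045,"wx": 0.0,"wy": 0.0,"wz": 0.0,"jaw": -1.0},{"tx": 0.1224,"ty": 0.2769,"tz": -0.05,"wx": 0.0,"wy": 0.0,"wz": 0.0,"jaw": -1.0},{"tx": 0.1224,"ty": 0.2769,"tz": -0.05,"wx": 0.0,"wy": 0.0,"wz": 0.0,"jaw": -1.0}]' --grip_force 30

```text
time_s: 2.7
position: [0.5417, 0.2331, 0.2059]
eef_rot: [2.058, 2.374, -0.0]
ft_force: [-0.3, -0.1, -0.6]
gripper_width: 0.0005
```

```bash
python3 - <<'E'
from h import *
obs()
p,d=viewer.camera("side"); cv2.imwrite("pics/s1.png",cv2.resize(p[220:380,220:420],(800,640)[:2] and (750,600)))
E
```

```text
{'time_s': 2.7, 'position': [0.5417, 0.2331, 0.2059], 'eef_rot': [2.0576, 2.3739, -0.0003], 'ft_force': [-0.2511, -0.1428, -0.5935], 'gripper_width': 0.0005, 'qpos': [0.0129, 0.5058, -0.6666, 1.459, 0.3175, 1.2863, -0.5394]}
```

View pics/s1.png

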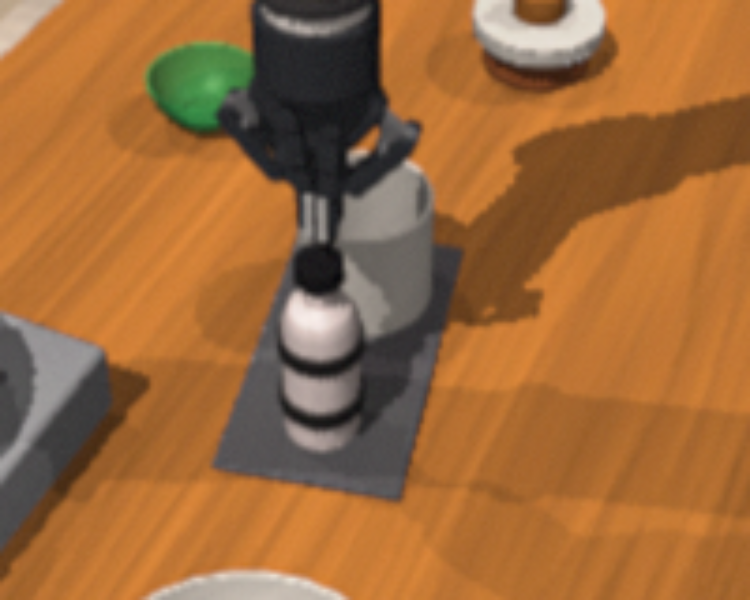

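The shut fingertips are over the cap, at about (318,240) in the zoomed view. I'll press in small steps.

Request:
jog_arm --series '[{"tx": 0.0,"ty": 0.001,"tz": -0.01,"wx": 0.0,"wy": 0.0,"wz": 0.0,"jaw": -1.0},{"tx": 0.0,"ty": 0.001,"tz": -0.02,"wx": 0.0,"wy": 0.0,"wz": 0.0,"jaw": -1.0},{"tx": 0.0,"ty": 0.001,"tz": -0.024,"wx": 0.0,"wy": 0.0,"wz": 0.0,"jaw": -1.0},{"tx": 0.0,"ty": 0.001,"tz": -0.027,"wx": 0.0,"wy": 0.0,"wz": 0.0,"jaw": -1.0},{"tx": 0.0,"ty": 0.001,"tz": -0.027,"wx": 0.0,"wy": 0.0,"wz": 0.0,"jaw": -1.0}]' --grip_force 30

```text
time_s: 3.25
position: [0.5421, 0.2337, 0.1802]
eef_rot: [2.058, 2.372, 0.001]
ft_force: [-2.4, -1.9, 5.7]
gripper_width: -0.0002
```

Request:
jog_arm --series '[{"tx": 0.0,"ty": 0.0,"tz": -0.003,"wx": 0.0,"wy": 0.0,"wz": 0.0,"jaw": -1.0},{"tx": 0.0,"ty": 0.0,"tz": -0.006,"wx": 0.0,"wy": 0.0,"wz": 0.0,"jaw": -1.0},{"tx": 0.0,"ty": 0.0,"tz": -0.007,"wx": 0.0,"wy": 0.0,"wz": 0.0,"jaw": -1.0},{"tx": 0.0,"ty": 0.0,"tz": -0.007,"wx": 0.0,"wy": 0.0,"wz": 0.0,"jaw": -1.0}]' --grip_force 30

```text
time_s: 3.65
position: [0.5422, 0.2337, 0.1761]
eef_rot: [2.057, 2.371, 0.002]
ft_force: [-4.7, -3.8, 13.0]
gripper_width: -0.0001
```

Request:
jog_arm --series '[{"tx": 0.0,"ty": 0.0,"tz": -0.005,"wx": 0.0,"wy": 0.0,"wz": 0.0,"jaw": -1.0},{"tx": 0.0,"ty": 0.0,"tz": -0.005,"wx": 0.0,"wy": 0.0,"wz": 0.0,"jaw": -1.0},{"tx": 0.0,"ty": 0.0,"tz": -0.005,"wx": 0.0,"wy": 0.0,"wz": 0.0,"jaw": -1.0}]' --grip_force 30

```text
time_s: 3.95
position: [0.5421, 0.2338, 0.176]
eef_rot: [2.055, 2.369, 0.003]
ft_force: [-7.3, -4.9, 21.7]
gripper_width: 0.0
```

```bash
python3 - <<'E'
from h import *
obs()
p,d=viewer.camera("side"); cv2.imwrite("pics/s2.png",cv2.resize(p[220:380,220:420],(750,600)))
E
```

```text
{'time_s': 3.95, 'position': [0.5421, 0.2338, 0.176], 'eef_rot': [2.0555, 2.3685, 0.0034], 'ft_force': [-7.3292, -4.9474, 21.6685], 'gripper_width': 0.0, 'qpos': [0.0071, 0.5274, -0.6577, 1.5045, 0.3388, 1.2207, -0.5594]}
```

View pics/s2.png

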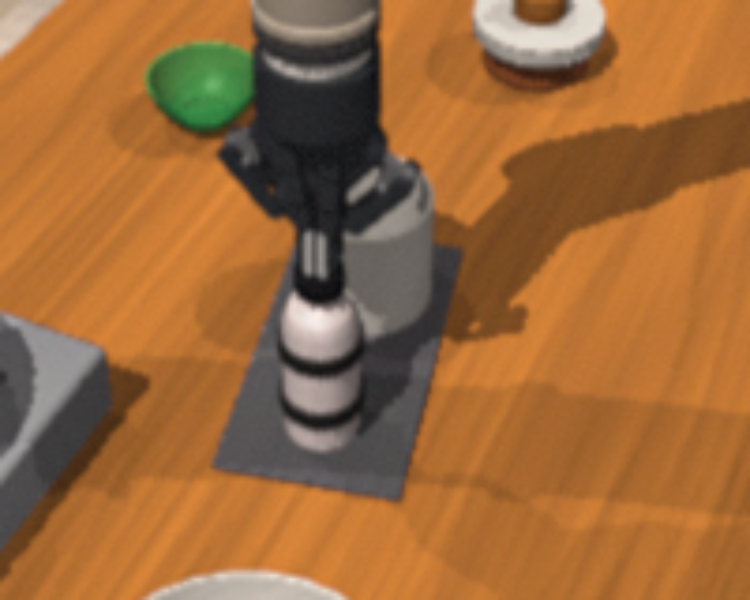

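The TCP stayed at 0.176 while the force rose from 13 to 21.7 N, so the cap is on its stop. The picture shows it sunk onto the bottle at (318,285). I'll raise straight up and check that it springs back.

Request:
jog_arm --series '[{"tx": 0.0,"ty": 0.0,"tz": 0.003,"wx": 0.0,"wy": 0.0,"wz": 0.0,"jaw": -1.0},{"tx": 0.0,"ty": 0.0,"tz": 0.01,"wx": 0.0,"wy": 0.0,"wz": 0.0,"jaw": -1.0},{"tx": 0.0,"ty": 0.0,"tz": 0.025,"wx": 0.0,"wy": 0.0,"wz": 0.0,"jaw": -1.0},{"tx": 0.0,"ty": 0.0,"tz": 0.05,"wx": 0.0,"wy": 0.0,"wz": 0.0,"jaw": -1.0},{"tx": 0.0,"ty": 0.0,"tz": 0.075,"wx": 0.0,"wy": 0.0,"wz": 0.0,"jaw": -1.0},{"tx": 0.0,"ty": -0.02,"tz": 0.08,"wx": 0.0,"wy": 0.0,"wz": 0.0,"jaw": -1.0},{"tx": 0.001,"ty": -0.06,"tz": 0.08,"wx": 0.0,"wy": 0.0,"wz": 0.0,"jaw": 1.0},{"tx": 0.003,"ty": -0.1,"tz": 0.08,"wx": 0.0,"wy": 0.0,"wz": 0.0,"jaw": 1.0},{"tx": 0.004,"ty": -0.14,"tz": 0.08,"wx": 0.0,"wy": 0.0,"wz": 0.0,"jaw": 1.0},{"tx": 0.006,"ty": -0.18,"tz": 0.08,"wx": 0.0,"wy": 0.0,"wz": 0.0,"jaw": 1.0},{"tx": 0.008,"ty": -0.22,"tz": 0.08,"wx": 0.0,"wy": 0.0,"wz": 0.0,"jaw": 1.0},{"tx": 0.009,"ty": -0.25,"tz": 0.08,"wx": 0.0,"wy": 0.0,"wz": 0.0,"jaw": 1.0}]' --grip_force 30

```text
time_s: 5.2
position: [0.5512, -0.0197, 0.2555]
eef_rot: [2.059, 2.365, 0.002]
ft_force: [1.3, -0.4, 0.5]
gripper_width: 0.0844
```

```bash
python3 - <<'E'
from m import *
obs()
p,d=viewer.camera("side"); cv2.imwrite("pics/s3.png",p)
P,u,v=w("side",d)
s=(u>=290)&(u<322)&(v>=275)&(v<345)&(P[:,2]>.14)
R=P[s]; print(np.percentile(R[:,2],[50,75,90,97]).round(4))
p,d=viewer.camera("top"); cv2.imwrite("pics/t3.png",p)
for n,(a,b,e,f) in {"cap":(200,230,238,270)}.items():
    P,u,v=w("top",d); s=(u>=a)&(u<e)&(v>=b)&(v<f)&(P[:,2]>.14); print(np.percentile(P[s][:,2],[50,75,90,97]).round(4))
E
```

```text
{'time_s': 5.2, 'position': [0.5512, -0.0197, 0.2555], 'eef_rot': [2.0586, 2.3647, 0.0021], 'ft_force': [1.345, -0.446, 0.5018], 'gripper_width': 0.0844, 'qpos': [0.4604, 0.3748, -0.6257, 1.4951, 0.2262, 1.3383, -0.0452]}
[0.1575 0.1592 0.16   0.1612]
[0.1583 0.16   0.1615 0.1625]
```

View pics/t3.png

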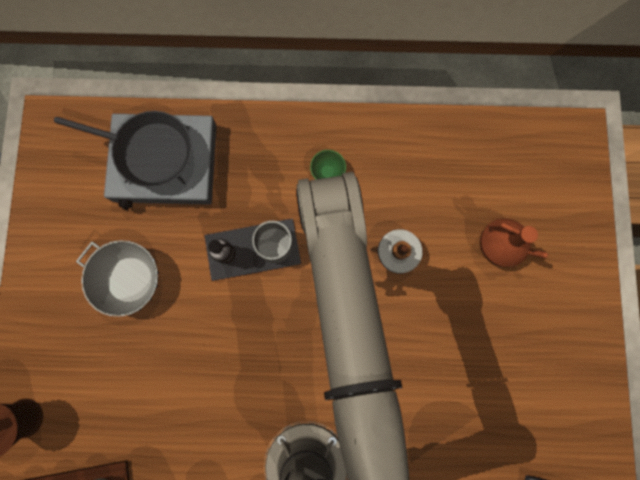

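The cap is back at 0.159. The top view shows the lids undisturbed at (400,251). Now over the knob.

Request:
jog_arm --series '[{"tx": 0.0,"ty": -0.03,"tz": 0.0,"wx": 0.1,"wy": 0.1,"wz": 0.0,"jaw": 1.0},{"tx": 0.001,"ty": -0.07,"tz": 0.0,"wx": 0.24,"wy": 0.27,"wz": 0.0,"jaw": 1.0},{"tx": 0.002,"ty": -0.11,"tz": 0.0,"wx": 0.24,"wy": 0.27,"wz": 0.0,"jaw": 1.0},{"tx": 0.003,"ty": -0.15,"tz": 0.0,"wx": 0.24,"wy": 0.27,"wz": 0.0,"jaw": 1.0},{"tx": 0.004,"ty": -0.19,"tz": -0.015,"wx": 0.24,"wy": 0.27,"wz": 0.0,"jaw": 1.0},{"tx": 0.0048,"ty": -0.21,"tz": -0.04,"wx": 0.24,"wy": 0.27,"wz": 0.0,"jaw": 1.0},{"tx": 0.0048,"ty": -0.2148,"tz": -0.065,"wx": 0.24,"wy": 0.27,"wz": 0.0,"jaw": 1.0},{"tx": 0.0048,"ty": -0.2148,"tz": -0.085,"wx": 0.24,"wy": 0.27,"wz": 0.0,"jaw": 1.0},{"tx": 0.0048,"ty": -0.2148,"tz": -0.09,"wx": 0.24,"wy": 0.27,"wz": 0.0,"jaw": 1.0},{"tx": 0.0048,"ty": -0.2148,"tz": -0.09,"wx": 0.24,"wy": 0.27,"wz": 0.0,"jaw": 1.0}]' --grip_force 30

```text
time_s: 6.3
position: [0.5562, -0.2373, 0.1642]
eef_rot: [-2.07, -2.363, 0.002]
ft_force: [0.3, 0.2, -0.2]
gripper_width: 0.0854
```

```bash
python3 - <<'E'
from m import *
obs()
p,d=viewer.camera("side"); cv2.imwrite("pics/s4.png",cv2.resize(p[130:290,280:480],(750,600)))
E
```

```text
{'time_s': 6.3, 'position': [0.5562, -0.2373, 0.1642], 'eef_rot': [-2.0697, -2.3625, 0.0017], 'ft_force': [0.2817, 0.1987, -0.1657], 'gripper_width': 0.0854, 'qpos': [0.725, 0.5404, -0.5246, 1.4749, 0.2806, 1.2025, 0.2926]}
```

View pics/s4.png

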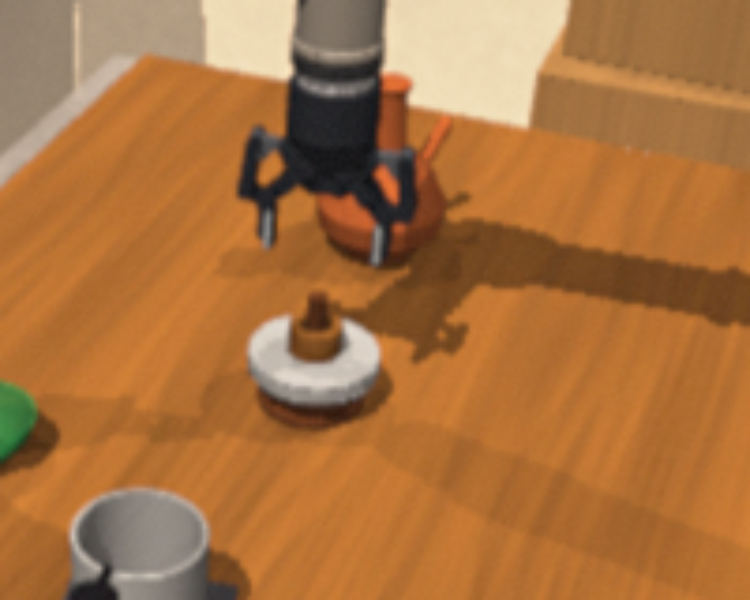

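The open jaws straddle the knob: fingertips at (267,240) and (378,258), knob at (318,300). I'll correct y by 3 mm, descend and grip the post.

Request:
jog_arm --series '[{"tx": 0.0,"ty": 0.003,"tz": -0.015,"wx": 0.0,"wy": 0.0,"wz": 0.0,"jaw": 0.6},{"tx": 0.0,"ty": 0.003,"tz": -0.03,"wx": 0.0,"wy": 0.0,"wz": 0.0,"jaw": 0.3},{"tx": 0.0,"ty": 0.003,"tz": -0.043,"wx": 0.0,"wy": 0.0,"wz": 0.0,"jaw": 0.1},{"tx": 0.0,"ty": 0.003,"tz": -0.05,"wx": 0.0,"wy": 0.0,"wz": 0.0,"jaw": 0.0},{"tx": 0.0,"ty": 0.003,"tz": -0.053,"wx": 0.0,"wy": 0.0,"wz": 0.0,"jaw": 0.0},{"tx": 0.0,"ty": 0.003,"tz": -0.053,"wx": 0.0,"wy": 0.0,"wz": 0.0,"jaw": 0.0}]' --grip_force 30

```text
time_s: 6.95
position: [0.5571, -0.2345, 0.1126]
eef_rot: [2.069, 2.362, -0.001]
ft_force: [0.1, -0.2, 0.8]
gripper_width: 0.0426
```

```bash
python3 - <<'E'
from m import *
obs()
p,d=viewer.camera("side"); cv2.imwrite("pics/s5.png",cv2.resize(p[160:260,310:435],(750,600)))
E
```

```text
{'time_s': 6.95, 'position': [0.5571, -0.2345, 0.1126], 'eef_rot': [2.069, 2.3616, -0.0005], 'ft_force': [0.1267, -0.195, 0.784], 'gripper_width': 0.0426, 'qpos': [0.7123, 0.5869, -0.509, 1.5385, 0.3096, 1.0954, 0.2643]}
```

View pics/s5.png

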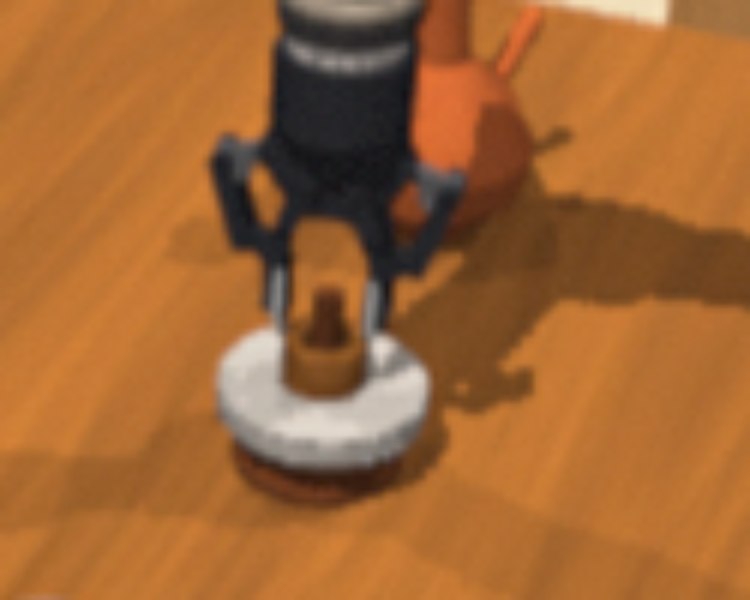

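The jaws are around the post at (328,315), with the tips just above the collar. Closing now.

Request:
jog_arm --series '[{"tx": 0.0,"ty": 0.0,"tz": -0.001,"wx": 0.0,"wy": 0.0,"wz": 0.0,"jaw": -1.0},{"tx": 0.0,"ty": 0.0,"tz": -0.001,"wx": 0.0,"wy": 0.0,"wz": 0.0,"jaw": -1.0},{"tx": 0.0,"ty": 0.0,"tz": -0.001,"wx": 0.0,"wy": 0.0,"wz": 0.0,"jaw": -1.0},{"tx": 0.0,"ty": 0.0,"tz": -0.001,"wx": 0.0,"wy": 0.0,"wz": 0.0,"jaw": -1.0},{"tx": 0.0,"ty": 0.0,"tz": -0.001,"wx": 0.0,"wy": 0.0,"wz": 0.0,"jaw": -1.0}]' --grip_force 60

```text
time_s: 7.5
position: [0.5575, -0.2349, 0.1126]
eef_rot: [2.068, 2.36, -0.0]
ft_force: [-2.1, -0.3, 4.0]
gripper_width: 0.0163
```

Request:
jog_arm --series '[{"tx": 0.0,"ty": 0.0,"tz": 0.003,"wx": 0.0,"wy": 0.0,"wz": 0.0,"jaw": -1.0},{"tx": 0.0,"ty": 0.0,"tz": 0.008,"wx": 0.0,"wy": 0.0,"wz": 0.0,"jaw": -1.0},{"tx": 0.0,"ty": 0.0,"tz": 0.016,"wx": 0.0,"wy": 0.0,"wz": 0.0,"jaw": -1.0},{"tx": 0.0,"ty": 0.0,"tz": 0.025,"wx": 0.0,"wy": 0.0,"wz": 0.0,"jaw": -1.0},{"tx": 0.0,"ty": 0.0,"tz": 0.03,"wx": 0.0,"wy": 0.0,"wz": 0.0,"jaw": -1.0},{"tx": 0.0,"ty": 0.0,"tz": 0.03,"wx": 0.0,"wy": 0.0,"wz": 0.0,"jaw": -1.0}]' --grip_force 60

```text
time_s: 8.1
position: [0.5584, -0.235, 0.144]
eef_rot: [2.067, 2.358, 0.001]
ft_force: [-0.9, -0.3, -2.8]
gripper_width: 0.016
```

```bash
python3 - <<'E'
from m import *
obs()
p,d=viewer.camera("side"); cv2.imwrite("pics/s6.png",cv2.resize(p[160:260,310:435],(750,600)))
E
```

```text
{'time_s': 8.1, 'position': [0.5584, -0.235, 0.144], 'eef_rot': [2.0668, 2.3583, 0.0014], 'ft_force': [-0.8676, -0.3093, -2.8245], 'gripper_width': 0.016, 'qpos': [0.7183, 0.5561, -0.5195, 1.5035, 0.2927, 1.1538, 0.2778]}
```

View pics/s6.png

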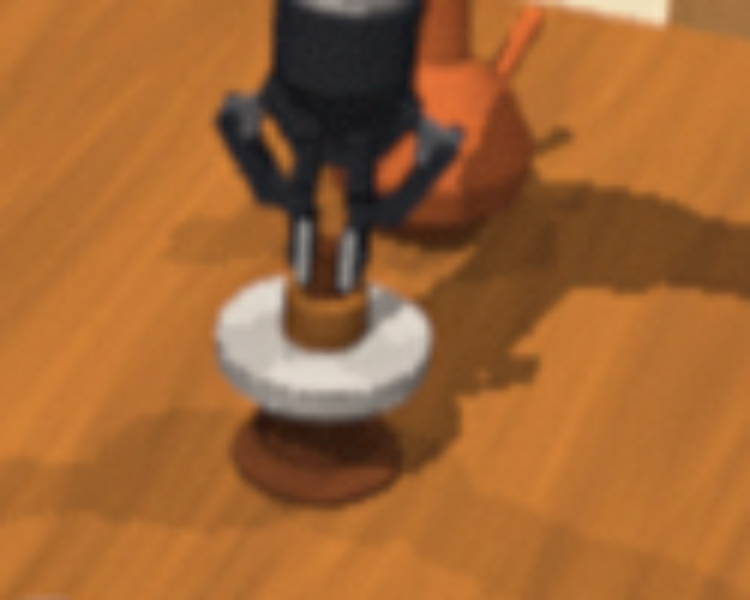

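Both lids came up together, level, with the deck at (325,340), and the scale reads about 2.8 N. I'll raise further and carry them over the tin.

Request:
jog_arm --series '[{"tx": 0.0,"ty": 0.01,"tz": 0.025,"wx": 0.1,"wy": 0.1,"wz": 0.0,"jaw": -1.0},{"tx": 0.001,"ty": 0.03,"tz": 0.055,"wx": 0.22,"wy": 0.25,"wz": 0.0,"jaw": -1.0},{"tx": 0.002,"ty": 0.06,"tz": 0.08,"wx": 0.22,"wy": 0.25,"wz": 0.0,"jaw": -1.0},{"tx": 0.004,"ty": 0.095,"tz": 0.092,"wx": 0.22,"wy": 0.25,"wz": 0.0,"jaw": -1.0},{"tx": 0.005,"ty": 0.135,"tz": 0.095,"wx": 0.22,"wy": 0.25,"wz": 0.0,"jaw": -1.0},{"tx": 0.006,"ty": 0.175,"tz": 0.095,"wx": 0.22,"wy": 0.25,"wz": 0.0,"jaw": -1.0},{"tx": 0.008,"ty": 0.215,"tz": 0.095,"wx": 0.22,"wy": 0.25,"wz": 0.0,"jaw": -1.0},{"tx": 0.009,"ty": 0.255,"tz": 0.095,"wx": 0.22,"wy": 0.25,"wz": 0.0,"jaw": -1.0},{"tx": 0.011,"ty": 0.29,"tz": 0.095,"wx": 0.22,"wy": 0.25,"wz": 0.0,"jaw": -1.0},{"tx": 0.012,"ty": 0.318,"tz": 0.095,"wx": 0.22,"wy": 0.25,"wz": 0.0,"jaw": -1.0},{"tx": 0.012,"ty": 0.332,"tz": 0.095,"wx": 0.22,"wy": 0.25,"wz": 0.0,"jaw": -1.0},{"tx": 0.012,"ty": 0.337,"tz": 0.095,"wx": 0.22,"wy": 0.25,"wz": 0.0,"jaw": -1.0}]' --grip_force 60

```text
time_s: 9.35
position: [0.5693, 0.104, 0.2381]
eef_rot: [-2.065, -2.364, -0.0]
ft_force: [-0.2, -0.2, -2.6]
gripper_width: 0.0159
```

```bash
python3 - <<'E'
from m import *
obs()
for c in ("side","top"):
    p,d=viewer.camera(c); np.save(f"{c}7.npy",d); cv2.imwrite(f"pics/{c}7.png",cv2.resize(p[180:340,220:420],(750,600)) if c=="side" else p)
obs()
d=np.load("side7.npy"); P,u,v=w("side",d)
# deck band: expected top = tcp z -.0826+.024
z=manip.get_obs()["position"][2]; print("exp deck top",z-.0586,"collar",z-.0306)
s=(np.hypot(P[:,0]-.57,P[:,1]-.102)<.075)&(P[:,2]>.1)
h,e=np.histogram(P[s][:,2],bins=np.arange(.1,.26,.005)); print([(round(float(a),3),int(n)) for a,n in zip(e,h)])
E
```

```text
{'time_s': 9.35, 'position': [0.5693, 0.104, 0.2381], 'eef_rot': [-2.0653, -2.3645, -0.0003], 'ft_force': [-0.2435, -0.1626, -2.5685], 'gripper_width': 0.0159, 'qpos': [0.2282, 0.4527, -0.6367, 1.4403, 0.2686, 1.3377, -0.2874]}
{'time_s': 9.45, 'position': [0.5699, 0.1013, 0.238], 'eef_rot': [-2.0702, -2.3618, 0.0015], 'ft_force': [-0.5629, 0.1697, -3.3263], 'gripper_width': 0.0162, 'qpos': [0.2306, 0.4526, -0.6346, 1.4402, 0.2693, 1.3379, -0.2868]}
exp deck top 0.17935365390161867 collar 0.20735365390161867
[(0.1, 27), (0.105, 0), (0.11, 0), (0.115, 0), (0.12, 0), (0.125, 0), (0.13, 0), (0.135, 0), (0.14, 0), (0.145, 0), (0.15, 0), (0.155, 0), (0.16, 35), (0.165, 62), (0.17, 76), (0.175, 457), (0.18, 260), (0.185, 28), (0.19, 33), (0.195, 25), (0.2, 41), (0.205, 85), (0.21, 10), (0.215, 19), (0.22, 27), (0.225, 27), (0.23, 40), (0.235, 29), (0.24, 27), (0.245, 18), (0.25, 22)]
```

View pics/side7.png

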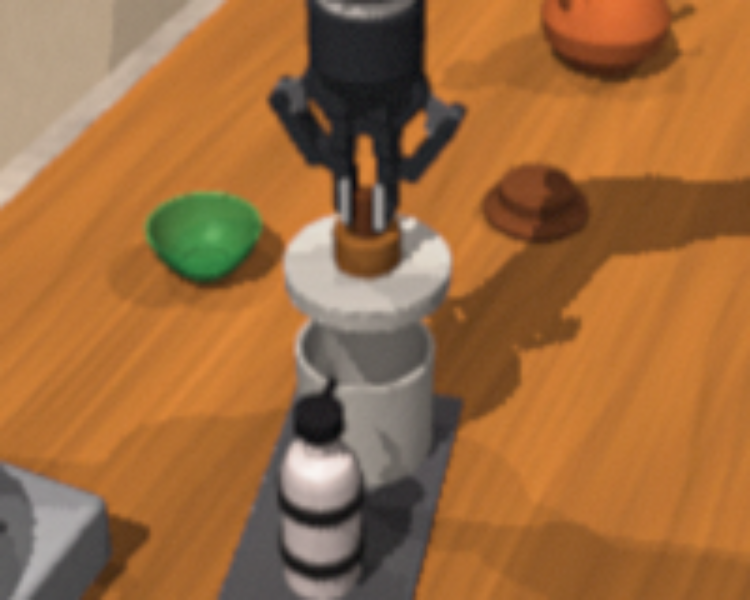

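```bash
cat >> m.py <<'E'
from scipy.spatial import ConvexHull
def outl(xy,r):
    q=xy[ConvexHull(xy).vertices]
    f=least_squares(lambda c:np.hypot(q[:,0]-c[0],q[:,1]-c[1])-r,xy.mean(0),loss="soft_l1",f_scale=0.0015)
    return f.x,np.sqrt(np.mean(f.fun**2)),len(q)
E
python3 - <<'E'
from m import *
for c in ("side","top"):
    d=np.load(f"{c}7.npy"); P,u,v=w(c,d)
    s=(np.hypot(P[:,0]-.57,P[:,1]-.102)<.07)&(P[:,2]>.172)&(P[:,2]<.187); D=P[s]
    if len(D)<30: print(c,len(D)); continue
    A=np.c_[D[:,:2]-[.57,.102],np.ones(len(D))]; k,*_=np.linalg.lstsq(A,D[:,2],rcond=None)
    print(c,"deck",len(D),"plane",k.round(4),"outline",outl(D[:,:2],.058))
    s=(np.hypot(P[:,0]-.57,P[:,1]-.102)<.03)&(P[:,2]>.203)&(P[:,2]<.213); 
    if s.sum()>5: print("collar",outl(P[s][:,:2],.024))
    d=np.load(f"{c}0.npy"); P,u,v=w(c,d)
    s=(np.hypot(P[:,0]-.57,P[:,1]-.102)<.06)&(P[:,2]>.094)&(P[:,2]<.108); T=P[s]
    print(c,"tin",len(T),T[:,2].mean(),outl(T[:,:2],.05), "radial",circ(T[:,:2]))
    s=(np.hypot(P[:,0]-.556,P[:,1]+.2345)<.07)&(P[:,2]>.047)&(P[:,2]<.062); D=P[s]
    A=np.c_[D[:,:2]-[.556,-.2345],np.ones(len(D))]; k,*_=np.linalg.lstsq(A,D[:,2],rcond=None)
    print(c,"deck0",len(D),"plane",k.round(4),"outline",outl(D[:,:2],.058))
E
```

```text
side deck 774 plane [-0.0006 -0.012   0.1795] outline (array([0.56807468, 0.10433769]), np.float64(0.0009471064380288675), 27)
collar (array([0.56961945, 0.10454742]), np.float64(0.0009238704075744379), 14)
side tin 213 0.09823174534944035 (array([0.57140329, 0.10249494]), np.float64(0.0010997285155253625), 28) radial [0.57128494 0.10257324 0.04792097]
side deck0 435 plane [ 0.0002 -0.0156  0.0541] outline (array([ 0.55655906, -0.23400185]), np.float64(0.0016115812221578828), 24)
top 26
```

View pics/top7.png

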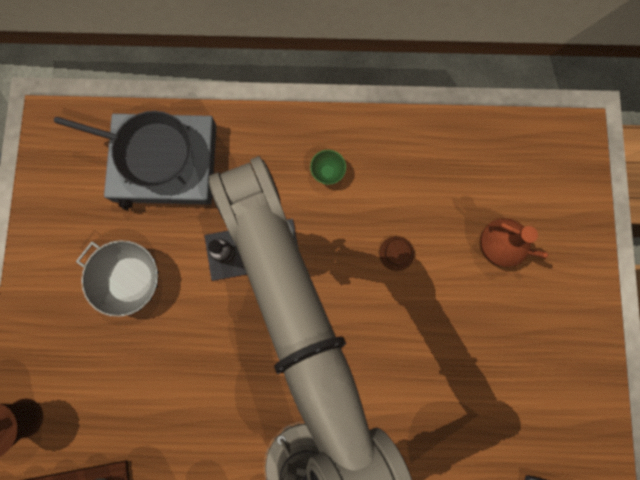

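The lids hang level, with the deck at (367,265) directly over the tin at (365,350) in the zoomed view. The alignment error is about 1 mm. Lowering.

Request:
jog_arm --series '[{"tx": 0.001,"ty": 0.001,"tz": -0.01,"wx": 0.0,"wy": 0.0,"wz": 0.0,"jaw": -1.0},{"tx": 0.001,"ty": 0.001,"tz": -0.022,"wx": 0.0,"wy": 0.0,"wz": 0.0,"jaw": -1.0},{"tx": 0.001,"ty": 0.001,"tz": -0.034,"wx": 0.0,"wy": 0.0,"wz": 0.0,"jaw": -1.0},{"tx": 0.001,"ty": 0.001,"tz": -0.044,"wx": 0.0,"wy": 0.0,"wz": 0.0,"jaw": -1.0},{"tx": 0.001,"ty": 0.001,"tz": -0.052,"wx": 0.0,"wy": 0.0,"wz": 0.0,"jaw": -1.0},{"tx": 0.001,"ty": 0.001,"tz": -0.058,"wx": 0.0,"wy": 0.0,"wz": 0.0,"jaw": -1.0},{"tx": 0.001,"ty": 0.001,"tz": -0.062,"wx": 0.0,"wy": 0.0,"wz": 0.0,"jaw": -1.0},{"tx": 0.001,"ty": 0.001,"tz": -0.065,"wx": 0.0,"wy": 0.0,"wz": 0.0,"jaw": -1.0},{"tx": 0.001,"ty": 0.001,"tz": -0.065,"wx": 0.0,"wy": 0.0,"wz": 0.0,"jaw": -1.0}]' --grip_force 60

```text
time_s: 10.35
position: [0.5708, 0.1023, 0.1728]
eef_rot: [-2.07, -2.362, 0.002]
ft_force: [0.0, 0.7, -2.6]
gripper_width: 0.016
```

```bash
python3 - <<'E'
from m import *
obs()
p,d=viewer.camera("side"); cv2.imwrite("pics/s8.png",cv2.resize(p[200:340,230:405],(750,600)))
P,u,v=w("side",d)
s=(np.hypot(P[:,0]-.57,P[:,1]-.102)<.07)&(P[:,2]>.105)&(P[:,2]<.122); D=P[s]
A=np.c_[D[:,:2]-[.57,.102],np.ones(len(D))]; k,*_=np.linalg.lstsq(A,D[:,2],rcond=None)
print(len(D),k.round(4),outl(D[:,:2],.058))
E
```

```text
{'time_s': 10.35, 'position': [0.5708, 0.1023, 0.1728], 'eef_rot': [-2.07, -2.3618, 0.0019], 'ft_force': [0.0184, 0.6531, -2.6298], 'gripper_width': 0.016, 'qpos': [0.2215, 0.5034, -0.6183, 1.5349, 0.3041, 1.2025, -0.3172]}
769 [ 0.0012 -0.0216  0.1141] (array([0.57009437, 0.10356958]), np.float64(0.0007379127689987283), 28)
```

View pics/s8.png

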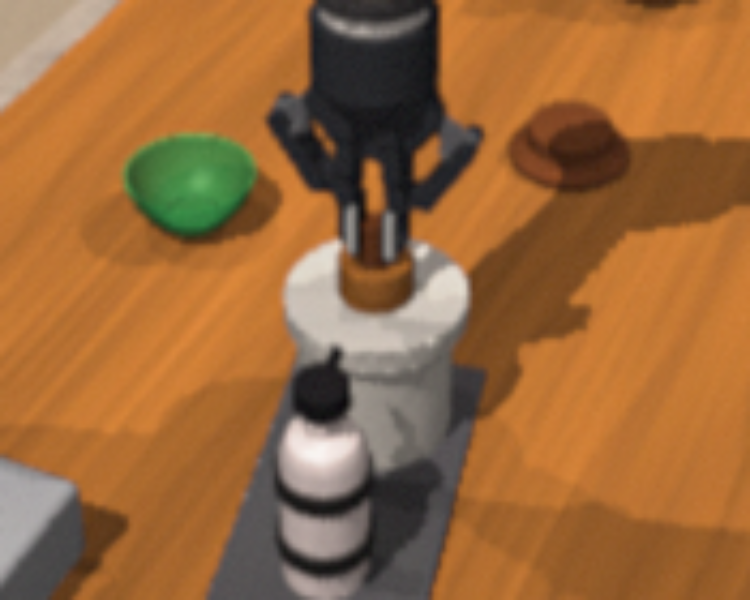

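The plug is in the mouth, free and about 6 mm from seated, with the deck at (375,295). Continuing gently.

Request:
jog_arm --series '[{"tx": 0.0,"ty": 0.0,"tz": -0.002,"wx": 0.0,"wy": 0.0,"wz": 0.0,"jaw": -1.0},{"tx": 0.0,"ty": 0.0,"tz": -0.0035,"wx": 0.0,"wy": 0.0,"wz": 0.0,"jaw": -1.0},{"tx": 0.0,"ty": 0.0,"tz": -0.005,"wx": 0.0,"wy": 0.0,"wz": 0.0,"jaw": -1.0},{"tx": 0.0,"ty": 0.0,"tz": -0.006,"wx": 0.0,"wy": 0.0,"wz": 0.0,"jaw": -1.0},{"tx": 0.0,"ty": 0.0,"tz": -0.006,"wx": 0.0,"wy": 0.0,"wz": 0.0,"jaw": -1.0}]' --grip_force 60

```text
time_s: 10.9
position: [0.571, 0.1024, 0.1671]
eef_rot: [-2.07, -2.362, 0.001]
ft_force: [-0.7, 0.4, -2.3]
gripper_width: 0.0159
```

Request:
jog_arm --series '[{"tx": 0.0,"ty": 0.0,"tz": -0.001,"wx": 0.0,"wy": 0.0,"wz": 0.0,"jaw": -1.0},{"tx": 0.0,"ty": 0.0,"tz": -0.002,"wx": 0.0,"wy": 0.0,"wz": 0.0,"jaw": -1.0},{"tx": 0.0,"ty": 0.0,"tz": -0.002,"wx": 0.0,"wy": 0.0,"wz": 0.0,"jaw": -1.0}]' --grip_force 60

```text
time_s: 11.2
position: [0.5708, 0.1025, 0.1666]
eef_rot: [-2.07, -2.363, 0.001]
ft_force: [-4.0, 0.7, 5.7]
gripper_width: 0.0159
```

Contact at z = 0.1666, exactly the predicted seated height. Releasing.

Request:
jog_arm --series '[{"tx": 0.0,"ty": 0.0,"tz": 0.0,"wx": 0.0,"wy": 0.0,"wz": 0.0,"jaw": -1.0},{"tx": 0.0,"ty": 0.0,"tz": 0.0,"wx": 0.0,"wy": 0.0,"wz": 0.0,"jaw": 0.0},{"tx": 0.0,"ty": 0.0,"tz": 0.0,"wx": 0.0,"wy": 0.0,"wz": 0.0,"jaw": 0.5},{"tx": 0.0,"ty": 0.0,"tz": 0.0,"wx": 0.0,"wy": 0.0,"wz": 0.0,"jaw": 1.0},{"tx": 0.0,"ty": 0.0,"tz": 0.0,"wx": 0.0,"wy": 0.0,"wz": 0.0,"jaw": 1.0},{"tx": 0.0,"ty": 0.0,"tz": 0.0,"wx": 0.0,"wy": 0.0,"wz": 0.0,"jaw": 1.0}]' --grip_force 60

```text
time_s: 11.8
position: [0.5709, 0.1026, 0.1665]
eef_rot: [-2.07, -2.363, 0.001]
ft_force: [-0.6, 0.7, -0.0]
gripper_width: 0.0852
```

```bash
python3 - <<'E'
from m import *
obs()
p,d=viewer.camera("side"); cv2.imwrite("pics/s9.png",cv2.resize(p[200:340,230:405],(750,600)))
P,u,v=w("side",d)
s=(np.hypot(P[:,0]-.57,P[:,1]-.102)<.07)&(P[:,2]>.100)&(P[:,2]<.116); D=P[s]
A=np.c_[D[:,:2]-[.57,.102],np.ones(len(D))]; k,*_=np.linalg.lstsq(A,D[:,2],rcond=None)
print(len(D),k.round(4),np.median(D[:,2]),outl(D[:,:2],.058))
s=(np.hypot(P[:,0]-.57,P[:,1]-.102)<.03)&(P[:,2]>.131)&(P[:,2]<.141);C=P[s]; print("collar",len(C),np.median(C[:,2]),outl(C[:,:2],.024))
s=(np.hypot(P[:,0]-.57,P[:,1]-.102)<.02)&(P[:,2]>.158)&(P[:,2]<.17);C=P[s]; print("knob",len(C),C.mean(0))
E
```

```text
{'time_s': 11.8, 'position': [0.5709, 0.1026, 0.1665], 'eef_rot': [-2.0705, -2.3627, 0.0011], 'ft_force': [-0.6141, 0.6872, -0.0246], 'gripper_width': 0.0852, 'qpos': [0.2198, 0.5085, -0.6163, 1.5437, 0.3084, 1.1887, -0.321]}
751 [ 0.0062 -0.0157  0.1079] 0.1077148642743474 (array([0.57040158, 0.10307055]), np.float64(0.0008410039014375244), 30)
collar 131 0.13547227117561178 (array([0.56920335, 0.10336104]), np.float64(0.0007197769781451673), 19)
knob 33 [0.56957309 0.10371366 0.16310483]
```

View pics/s9.png

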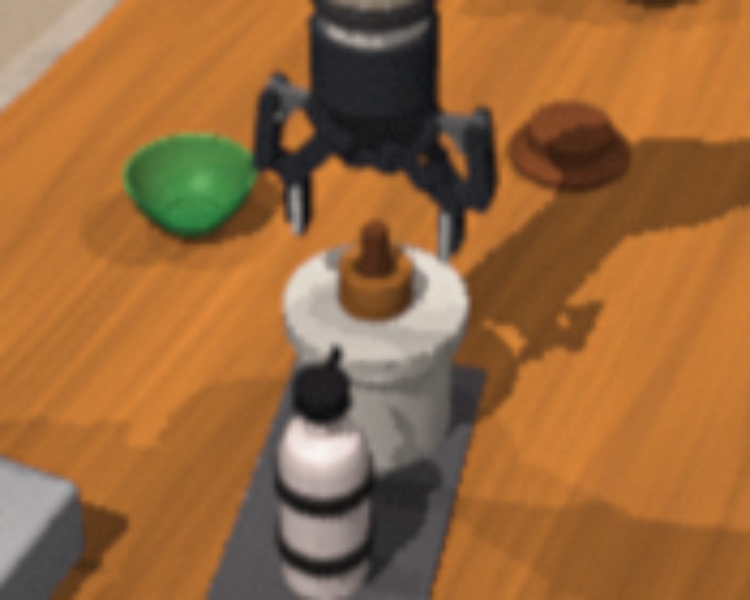

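The deck is at 0.1077, the collar at 0.1355 and the knob top at 0.163, so the pair is fully seated. The released knob is at (375,245), centred between the fingers. Descending to the collar.

Request:
jog_arm --series '[{"tx": 0.0,"ty": 0.0,"tz": -0.008,"wx": 0.0,"wy": 0.0,"wz": 0.0,"jaw": 1.0},{"tx": 0.0,"ty": 0.0,"tz": -0.018,"wx": 0.0,"wy": 0.0,"wz": 0.0,"jaw": 1.0},{"tx": 0.0,"ty": 0.0,"tz": -0.026,"wx": 0.0,"wy": 0.0,"wz": 0.0,"jaw": 0.7},{"tx": 0.0,"ty": 0.0,"tz": -0.03,"wx": 0.0,"wy": 0.0,"wz": 0.0,"jaw": 0.5},{"tx": 0.0,"ty": 0.0,"tz": -0.03,"wx": 0.0,"wy": 0.0,"wz": 0.0,"jaw": 0.4},{"tx": 0.0,"ty": 0.0,"tz": -0.03,"wx": 0.0,"wy": 0.0,"wz": 0.0,"jaw": 0.4}]' --grip_force 25

```text
time_s: 12.45
position: [0.5709, 0.1026, 0.1365]
eef_rot: [-2.07, -2.363, 0.001]
ft_force: [0.3, 0.0, 0.4]
gripper_width: 0.0598
```

```bash
python3 - <<'E'
from m import *
obs()
p,d=viewer.camera("side"); cv2.imwrite("pics/s10.png",cv2.resize(p[220:320,255:380],(750,600)))
E
```

```text
{'time_s': 12.45, 'position': [0.5709, 0.1026, 0.1365], 'eef_rot': [-2.0703, -2.3627, 0.0011], 'ft_force': [0.3179, 0.0228, 0.3922], 'gripper_width': 0.0598, 'qpos': [0.2128, 0.5371, -0.6053, 1.5806, 0.3283, 1.1279, -0.3369]}
```

View pics/s10.png

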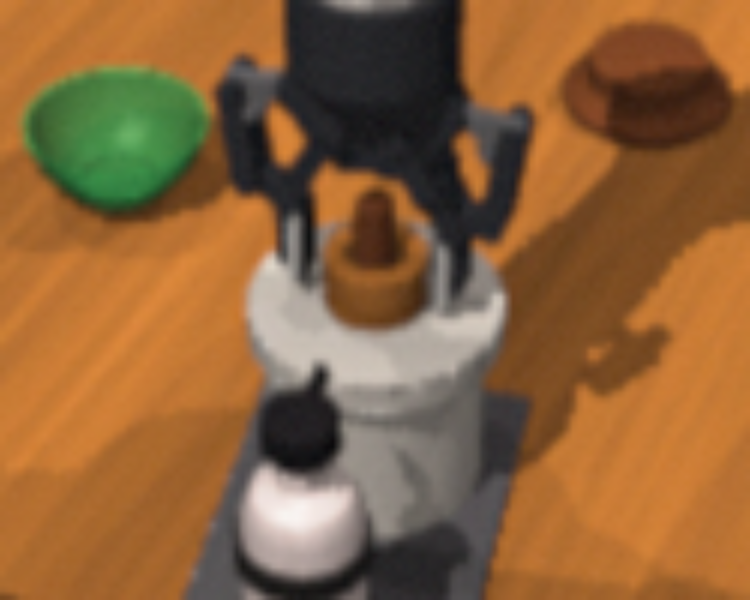

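The open fingers straddle the collar at (375,275), clear of the deck. Closing slowly and lightly first.

Request:
jog_arm --series '[{"tx": 0.0,"ty": 0.0,"tz": 0.0,"wx": 0.0,"wy": 0.0,"wz": 0.0,"jaw": 0.25},{"tx": 0.0,"ty": 0.0,"tz": 0.0,"wx": 0.0,"wy": 0.0,"wz": 0.0,"jaw": 0.2},{"tx": 0.0,"ty": 0.0,"tz": 0.0,"wx": 0.0,"wy": 0.0,"wz": 0.0,"jaw": 0.15},{"tx": 0.0,"ty": 0.0,"tz": 0.0,"wx": 0.0,"wy": 0.0,"wz": 0.0,"jaw": 0.1},{"tx": 0.0,"ty": 0.0,"tz": 0.0,"wx": 0.0,"wy": 0.0,"wz": 0.0,"jaw": -0.3},{"tx": 0.0,"ty": 0.0,"tz": 0.0,"wx": 0.0,"wy": 0.0,"wz": 0.0,"jaw": -1.0},{"tx": 0.0,"ty": 0.0,"tz": 0.0,"wx": 0.0,"wy": 0.0,"wz": 0.0,"jaw": -1.0}]' --grip_force 25

```text
time_s: 13.2
position: [0.5711, 0.1028, 0.1373]
eef_rot: [2.07, 2.362, -0.0]
ft_force: [-0.5, -1.1, 4.8]
gripper_width: 0.0464
```

Gripped at the collar's width. I'll firm the grip and lift slowly, straight up.

Request:
jog_arm --series '[{"tx": 0.0,"ty": 0.0,"tz": 0.0,"wx": 0.0,"wy": 0.0,"wz": 0.0,"jaw": -1.0},{"tx": 0.0,"ty": 0.0,"tz": 0.0,"wx": 0.0,"wy": 0.0,"wz": 0.0,"jaw": -1.0},{"tx": 0.0,"ty": 0.0,"tz": 0.002,"wx": 0.0,"wy": 0.0,"wz": 0.0,"jaw": -1.0},{"tx": 0.0,"ty": 0.0,"tz": 0.004,"wx": 0.0,"wy": 0.0,"wz": 0.0,"jaw": -1.0},{"tx": 0.0,"ty": 0.0,"tz": 0.007,"wx": 0.0,"wy": 0.0,"wz": 0.0,"jaw": -1.0},{"tx": 0.0,"ty": 0.0,"tz": 0.01,"wx": 0.0,"wy": 0.0,"wz": 0.0,"jaw": -1.0},{"tx": 0.0,"ty": 0.0,"tz": 0.01,"wx": 0.0,"wy": 0.0,"wz": 0.0,"jaw": -1.0}]' --grip_force 50

```text
time_s: 13.9
position: [0.5715, 0.1029, 0.1477]
eef_rot: [2.07, 2.362, 0.001]
ft_force: [0.2, -0.1, -0.3]
gripper_width: 0.0459
```

```bash
python3 - <<'E'
from m import *
obs()
p,d=viewer.camera("side"); cv2.imwrite("pics/s11.png",cv2.resize(p[220:320,255:380],(750,600)))
E
```

```text
{'time_s': 13.9, 'position': [0.5715, 0.1029, 0.1477], 'eef_rot': [2.0698, 2.3621, 0.0012], 'ft_force': [0.216, -0.0705, -0.303], 'gripper_width': 0.0459, 'qpos': [0.2153, 0.526, -0.6096, 1.5674, 0.3211, 1.1487, -0.3314]}
```

View pics/s11.png

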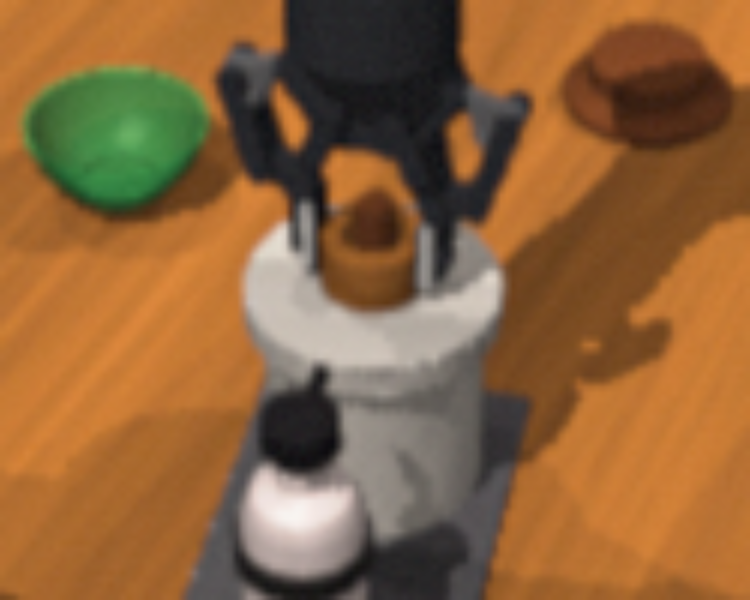

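The outer lid is rising while the post stays put, its tip still at (375,195). Lifting the rest of the way.

Request:
jog_arm --series '[{"tx": 0.0,"ty": 0.0,"tz": 0.005,"wx": 0.0,"wy": 0.0,"wz": 0.0,"jaw": -1.0},{"tx": 0.0,"ty": 0.0,"tz": 0.013,"wx": 0.0,"wy": 0.0,"wz": 0.0,"jaw": -1.0},{"tx": 0.0,"ty": 0.0,"tz": 0.023,"wx": 0.0,"wy": 0.0,"wz": 0.0,"jaw": -1.0},{"tx": 0.0,"ty": 0.0,"tz": 0.034,"wx": 0.0,"wy": 0.0,"wz": 0.0,"jaw": -1.0},{"tx": 0.0,"ty": 0.0,"tz": 0.046,"wx": 0.0,"wy": 0.0,"wz": 0.0,"jaw": -1.0},{"tx": 0.0,"ty": 0.0,"tz": 0.058,"wx": 0.0,"wy": 0.0,"wz": 0.0,"jaw": -1.0},{"tx": 0.0,"ty": 0.0,"tz": 0.07,"wx": 0.0,"wy": 0.0,"wz": 0.0,"jaw": -1.0},{"tx": 0.0,"ty": 0.0,"tz": 0.08,"wx": 0.0,"wy": 0.0,"wz": 0.0,"jaw": -1.0},{"tx": 0.0,"ty": 0.0,"tz": 0.087,"wx": 0.0,"wy": 0.0,"wz": 0.0,"jaw": -1.0},{"tx": 0.0,"ty": 0.0,"tz": 0.09,"wx": 0.0,"wy": 0.0,"wz": 0.0,"jaw": -1.0},{"tx": 0.0,"ty": 0.0,"tz": 0.09,"wx": 0.0,"wy": 0.0,"wz": 0.0,"jaw": -1.0},{"tx": 0.0,"ty": 0.0,"tz": 0.09,"wx": 0.0,"wy": 0.0,"wz": 0.0,"jaw": -1.0}]' --grip_force 50

```text
time_s: 15.15
position: [0.571, 0.1027, 0.237]
eef_rot: [2.07, 2.363, -0.001]
ft_force: [0.5, 0.5, -0.5]
gripper_width: 0.0456
```

```bash
python3 - <<'E'
from m import *
obs()
p,d=viewer.camera("side"); cv2.imwrite("pics/s12.png",cv2.resize(p[160:320,220:420],(750,600)))
P,u,v=w("side",d)
s=(np.hypot(P[:,0]-.57,P[:,1]-.102)<.07)&(P[:,2]>.202)&(P[:,2]<.215); D=P[s]
A=np.c_[D[:,:2]-[.57,.102],np.ones(len(D))]; k,*_=np.linalg.lstsq(A,D[:,2],rcond=None)
print("deck",len(D),k.round(4),np.median(D[:,2]),outl(D[:,:2],.058))
s=(np.hypot(P[:,0]-.57,P[:,1]-.102)<.06)&(P[:,2]>.095)&(P[:,2]<.112); D=P[s]
print("flange",len(D),np.median(D[:,2]),np.percentile(D[:,2],[10,90]),outl(D[:,:2],.05))
s=(np.hypot(P[:,0]-.57,P[:,1]-.102)<.02)&(P[:,2]>.12)&(P[:,2]<.17);C=P[s]; print("post",len(C),C.mean(0) if len(C) else "",C.max(0) if len(C) else "")
p,d=viewer.camera("top"); cv2.imwrite("pics/t12.png",p)
obs()
E
```

```text
{'time_s': 15.15, 'position': [0.571, 0.1027, 0.237], 'eef_rot': [2.0703, 2.3627, -0.0008], 'ft_force': [0.457, 0.4686, -0.4631], 'gripper_width': 0.0456, 'qpos': [0.2272, 0.4554, -0.6344, 1.4388, 0.2718, 1.3361, -0.2899]}
deck 660 [ 0.0056 -0.0129  0.2076] 0.20732826435636875 (array([0.57065371, 0.10311627]), np.float64(0.0009976915610577903), 26)
flange 689 0.10371694992626357 [0.10112133 0.10602126] (array([0.57091459, 0.10254799]), np.float64(0.001008914143235835), 29)
post 60 [0.56852193 0.10748674 0.13503874] [0.57890238 0.1115583  0.15160338]
{'time_s': 15.25, 'position': [0.571, 0.1027, 0.2368], 'eef_rot': [-2.0704, -2.3627, 0.0011], 'ft_force': [0.475, -0.304, -0.8712], 'gripper_width': 0.0461, 'qpos': [0.2272, 0.4556, -0.6344, 1.439, 0.2717, 1.336, -0.2899]}
```

View pics/s12.png

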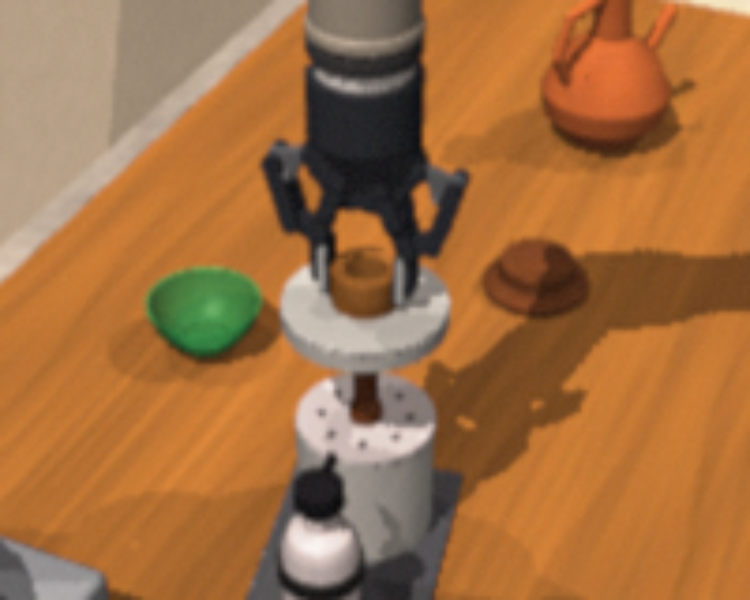

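View pics/t12.png

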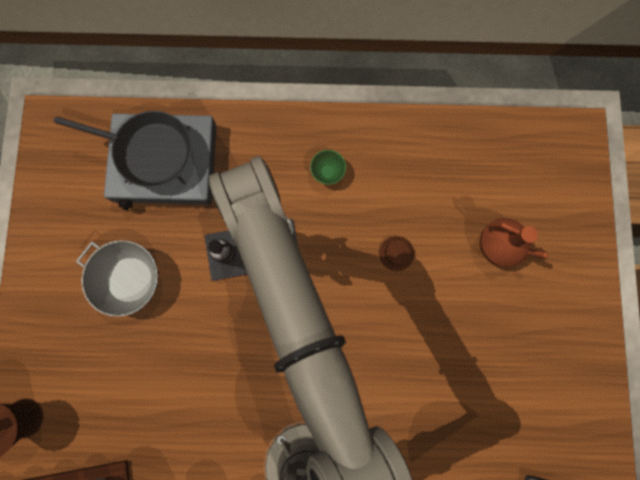

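The outer lid is level at (365,310), 99.6 mm above its seat. The vented inner lid is flat on the tin at (365,415), and the bystanders are where they started. Handing in.

```bash
python3 - <<'E'
from h import *
print(order.sign_off()); obs()
E
```

```text
the job is handed in; nothing more can be done
None
the job is handed in; nothing more can be done
```

The job is done and handed in at about 15 s of robot time; no verdict was reported.

- **Nozzle cap:** I pressed it onto its stop. The force rose from 13 to 22 N with no further travel, and it stayed there at least 0.3 s. It then sprang back to 0.159 m.
- **Lid pair:** I lifted both lids together by the knob and lowered them onto the tin until contact at the predicted height. They were seated when I let go, with the deck top at 0.108 m.
- **Outer lid:** I gripped it by the collar and lifted it straight up 99.6 mm (deck at 0.207 m). It was still held level when I handed in.
- **Inner lid:** The last side view shows it flat on the rim, with its flange top at 0.104 m and centred within about 1 mm.
- **Bowl, jebena and colander:** They look unmoved in the last top view, judged by eye only.

**Checks that disagreed:** While holding the outer lid, the wrist force read only 0.3 to 0.9 N, less than the 1 to 2 N its mass should give. The reading is noisy by about that much, and the pictures show the lid held. The gripper also read about 2 mm narrower than both the post and the collar, as if offset.

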